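Fit the amber filter to the inspection light

ROBOT

A 6-joint arm with a two-finger parallel gripper is mounted at the origin on a cart in front of the work surface, level with it; the furniture and walls round the work are solid. World frame = base frame: x ahead of the robot, y to its left, z up, the work surface at z = 0. Lengths are in mm, angles in rad, forces in N, time in s.
With the tool pointing down it reaches from about 400 to 925 mm from the base axis. Payload 12.5 kg.
Tool frame: the origin (TCP) lies on the centre line of the jaws, within the pads' length; the fingertips stand 14 mm ahead of it and the grasp point (between the pads) lies 5 mm behind it; z points along the fingers, y is the line along which they close (so a half turn about z gives the same grasp; the last joint's range is limited). The gripper opens to 95 mm and grips with 3 to 60 N. Pads are 20 mm wide; open, the fingers measure 119 mm over their backs; the gripper's body (75 mm by 180 mm) begins 59 mm behind the grasp point.
Start: joints at [1.058, 0.491, 1.559, -0, 1.092, -0.106], TCP at [247.28, 574.019, 228.661] pointing down, gripper open.
Joint ranges: [-3.1, 3.1], [-0.84, 2.19], [0.05, 2.79], [-1.13, 4.28], [0.06, 2.93], [-2.69, 2.69]. Speed limits (rad/s): [2.22, 2.22, 2.79, 3.14, 3.14, 3.14].

INTERFACE

Orientations are given as a 3x3 rotation matrix whose columns are the frame's x, y, z axes.
In Python, from rig import env gives the robot as it stands.
- The arm moves only by the tool carry_out, never from a script. Its argument "steps" is a list of rows, each a list of 7 numbers: the shift along the tool's x, y, z in mm, then the turn, a rotation vector about the tool's x, y, z in degrees, then the closure, from 0 (fully open) to 1 (shut). A call has 1 to 12 rows; each row is the pose to reach, as a shift and turn from the pose commanded when the call began, along the tool's axes at that moment; what a row does not reach only later rows make up. A row lasts 1/8 s, in which the tool goes at most 62.5 mm and 10.7 degrees, less where a joint would pass 70% of its speed; a pose out of reach is approached as far as the arm can. A call with a gripper value outside its range is refused whole. The fingers move at their own pace and stop on an object; "force" is the grip in N (left out, the last holds). Time passes only in rows, so rows that repeat a pose let the fingers close. It gives the time, the measured TCP pose, the force, the opening and the grip force at its end, in the units of the state.
- env.state(): the state, without advancing time (a new reading comes with each control period).
- env.camera(name): name is "scene" or "top"; returns a dict with "color" (480x640x3 uint8, red, green, blue), "vertical_fov" (degrees; the focal length in pixels is half the picture's height over the tangent of half this angle, whatever the lens; pixels are square), "cx", "cy" (the principal point, pixels), "eye" and "orientation" of the camera in the world. Camera axes: x right, y up, looking along -z (the intrinsics and any distortion apply to the point x, -y, -z); pixel columns grow to the right and rows downward; lengths in mm; the calibration is good to about 2 mm. A picture is of the moment at which its call begins. There is no depth.
- env.job_done(): hands the job in; it is judged then, once.
The state is a dict: "time": time; "joint_pos": joint angles; "qd": joint speeds; "effort": joint torques, N m; "tool_pos": TCP position; "eef_rot": TCP orientation; "wrist_force": force on the tool from outside, world axes, zero at the start; "wrist_torque": the same for the moment, N m; "gripper_width": finger opening in mm; "grasp_force": force on a finger pad.
Only numpy, scipy, OpenCV 4.12 (cv2) and the standard library are available. Lean on these libraries where they do the work, as an engineer would, in place of code of your own. Each camera call takes 0.05 s, during which the arm holds its last target. There are 200 camera calls.

TASK

Fit the amber filter to the inspection light. Press the amber filter's far edge down into the deep end of its tray pocket so that its near edge tips up and it stays leaning there, take it by the raised edge, and push it down into the slot in front of the lamp until it clicks home between the two sprung balls; then let go. Leave the blue filter lying in its pocket and do not shift the phone board or the spray bottle.

Things in the scene. Friction and masses are not known exactly. Their poses are not given: they have to be found in the camera images.
- filter_tray: Slate grey storage block for two filters, fixed, 104 x 198 x 51 mm, two pockets side by side along its y. Origin on the bench between the pockets; x points away from the robot to the pockets' deep ends (white dots on the rim), z up. Pocket centres at y +49.5 and -49.5 mm; a filter lies flat on a floor 42 mm above the bench, its top 1 mm below the rim, with 1.5 mm round it at the near side.
- pocket_plus (a point): Centre of the +y pocket, on its floor, 42 mm above the bench; axes as the tray's. Near wall: half circle of 43.5 mm radius; sides straight, 87 mm apart, on to a flat far wall at x +47 mm. The floor ends at a step edge across the pocket at x +8; beyond it is a well 37 mm deeper. Under the filter, x -31 to -2 mm, the floor has an 18 mm deep finger recess.
- pocket_minus (a point): The same for the -y pocket.
- press_plus (a point): Point on the +y pocket's far part to press the filter, 33.5 mm from the pocket's centre along x, at rim height (51 mm). Pressed here by a tip up to 22 mm long in x, with a few newtons, to 14 to 20 mm below the rim, a filter turns over the step and slides into the well; it stays leaning at about 48 degrees, near edge about 20 mm above the rim. Pressed less or nearer the centre, it falls back.
- press_minus (a point): The same for the -y pocket.
- amber_filter: Amber glass disc in a black knurled ring mount, 84 mm in diameter, 8 mm thick, about 70 g, loose. Origin at the disc's centre (mid thickness), z along its axis. Starts flat in either pocket of the tray.
- blue_filter: The same mount with deep blue glass, 84 mm in diameter, 8 mm thick, loose; starts flat in the other pocket. Origin at the disc's centre, z along its axis. To be left alone.
- filter_light: Inspection light, fixed: dark base plate 140 x 118 x 12 mm with an upright filter slot open at the top, and a small lamp head behind it that shines along -x through the slot. Origin on the bench, z up. The slot lies across x at x -30 mm. Lamp head 39 mm in diameter, axis 58 mm above the bench, its front 42 mm behind the slot's plane.
- slot_seat (a point): The seated filter's centre: in the slot's mid plane, 60 mm above the bench; x is the seated filter's axis, y across the slot, z up. Grooves 11 mm wide, outer walls 87 mm apart, 84 mm high, flared mouth to 94 mm. Two white pads carry the filter. A seated filter's top edge is 102 mm up, clear of the grooves. Pushing it past the balls takes about 5 to 12 N.
- left_ball (a joint): Sprung steel ball, 10 mm, at the slot's +y side, 79 mm above the bench, standing 6.5 mm into the groove: 0 fully out, grows to 0.009 m as it is pressed back into its housing; about 0.001 m when a filter is seated under it, 0.005 m as the filter's widest part goes by. Spring 2.7 N when out plus 1.8 N per mm.
- right_ball (a joint): The same at the slot's -y side.
- phone_board: Open phone with its board, 68 x 161 x 8 mm, lying in front of the light, loose; origin under its middle. Bystander.
- spray_bottle: Clear spray bottle, 41 mm in diameter, 116 mm high, standing behind, loose; origin under its middle. Bystander.

How it is judged:
By the outcome, as a careful person would: the job done as asked, in the order asked, and still so for the second after the job is handed in, with the robot touching nothing.
It also fails if it takes over 45 s, if anything falls off the work surface, if the arm or the gripper's body presses on something with over 40 N, if the wrist force passes 120 N, or if a joint passes its speed limit or range.

## Working session

There is one attempt and no reset: what is moved stays moved. The work goes in short steps, Python scripts to look and compute and a tool call to move; the robot and the scene stay as the last step left them, time stands still between calls to the robot, and variables do not carry over. Pictures are saved under pics/ and viewed, at most 13 in all, crops included, and the job is handed in when it is done.

Besides the shell and the picture viewer there is one more tool, called after ">>>" by a JSON object that holds its "method" and its "body". carry_out: Moves the arm, as the interface text tells. Its arguments: {"type":"object","properties":{"steps":{"type":"array"},"force":{"type":"number"}},"required":["steps"]}

```bash
ls; mkdir -p pics
python3 - <<'E'
from rig import env
import cv2,numpy as np
for n in("scene","top"):
    c=env.camera(n); cv2.imwrite(f"pics/{n}0.png",c["color"][:,:,::-1])
    print(n,{k:(np.round(v,4).tolist() if k!="color" else 0) for k,v in c.items()})
s=env.state();print(s["tool_pos"],s["eef_rot"],s["time"],s["gripper_width"])
E
```

```text
pics
scene {'color': 0, 'vertical_fov': 51.7545, 'cx': 317.8044, 'cy': 233.8968, 'eye': [28.5988, -359.5886, 792.1257], 'orientation': [[0.4732, 0.6694, -0.5727], [-0.8809, 0.3661, -0.3], [0.0088, 0.6464, 0.7629]]}
top {'color': 0, 'vertical_fov': 44.4494, 'cx': 318.0531, 'cy': 230.2475, 'eye': [402.6973, -96.8952, 966.9334], 'orientation': [[-0.0337, 0.9765, -0.2129], [-0.9994, -0.033, 0.0068], [-0.0004, 0.213, 0.9771]]}
[247.17149481 573.8456332  228.12028475] [[-9.18395620e-01  3.95663081e-01 -4.60110123e-04]
 [ 3.95663338e-01  9.18395242e-01 -8.37908898e-04]
 [ 9.10333310e-05 -9.51580569e-04 -9.99999543e-01]] 0.1 94.67748959300843
```

View pics/scene0.png

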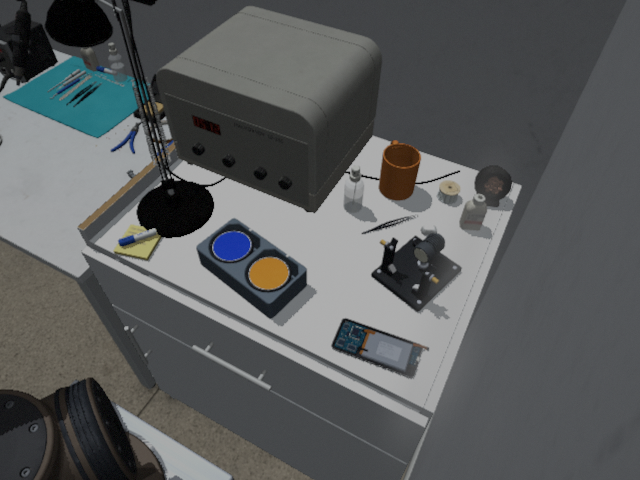

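View pics/top0.png

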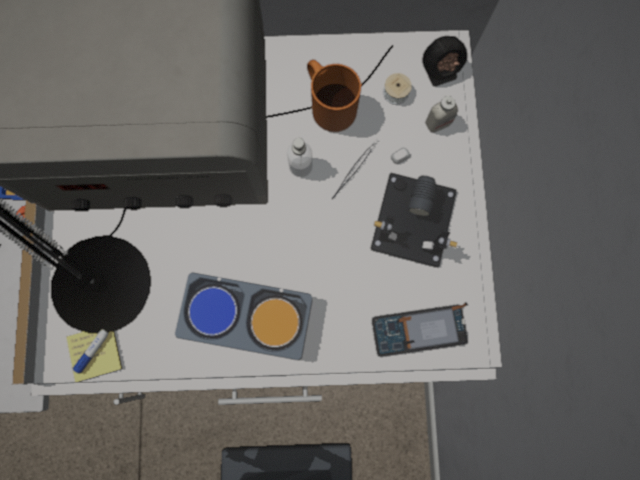

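The scene picture shows the tray at about (250,265), with blue on the far left and amber at (268,273). The light is at (415,270). In the top picture amber is at (275,322), so it is in the -y pocket. Blue is at (213,310), the light base is at (415,220) and the phone is at (420,330).

```bash
cat > h.py <<'E'
import cv2,numpy as np
def ray(c,u,v):
    f=240/np.tan(np.radians(c["vertical_fov"])/2)
    d=np.array([(u-c["cx"])/f,-(v-c["cy"])/f,-1.]); return np.array(c["eye"]),np.array(c["orientation"])@d
def onz(c,u,v,z):
    e,d=ray(c,u,v); return e+d*(z-e[2])/d[2]
def proj(c,p):
    f=240/np.tan(np.radians(c["vertical_fov"])/2)
    q=np.array(c["orientation"]).T@(np.array(p)-c["eye"]); return np.array([c["cx"]-f*q[0]/q[2],c["cy"]+f*q[1]/q[2]])
def tri(ca,ua,cb,ub):
    e1,d1=ray(ca,*ua);e2,d2=ray(cb,*ub)
    t=np.linalg.lstsq(np.c_[d1,-d2],e2-e1,rcond=None)[0]
    a,b=e1+t[0]*d1,e2+t[1]*d2; return (a+b)/2,np.linalg.norm(a-b)
def blob(m):
    cs=cv2.findContours(m.astype(np.uint8),cv2.RETR_EXTERNAL,cv2.CHAIN_APPROX_NONE)[0]
    return max(cs,key=cv2.contourArea)
E
python3 - <<'E'
from rig import env
from h import *
C={n:env.camera(n) for n in("scene","top")}
P={}
for n,c in C.items():
    im=c["color"].astype(int); r,g,b=im[...,0],im[...,1],im[...,2]
    roi=np.zeros(r.shape,bool)
    if n=="top": roi[270:360,170:320]=1
    else: roi[215:320,190:310]=1
    for k,m in(("amber",(r>150)&(b<90)),("blue",(b>120)&(r<90))):
        e=cv2.fitEllipse(blob(m&roi)); P[n,k]=e[0]; print(n,k,np.round(e,1) if 0 else e, onz(c,*e[0],47).round(1))
for k in("amber","blue"): print(k,tri(C["scene"],P["scene",k],C["top"],P["top",k]))
t=C["top"]["color"][:,:,::-1]
a=cv2.resize(t[260:370,165:330],(800,533),interpolation=cv2.INTER_CUBIC)
cv2.imwrite("pics/tray.png",a)
l=cv2.resize(t[165:275,360:470],(400,400),interpolation=cv2.INTER_CUBIC)
s=cv2.resize(C["scene"]["color"][215:325,360:470,::-1],(400,400),interpolation=cv2.INTER_CUBIC)
cv2.imwrite("pics/light.png",np.hstack([l,s]))
E
```

```text
scene amber ((268.3971252441406, 272.9778747558594), (29.764511108398438, 37.23410415649414), 82.7662124633789) [460.7 -31.3  47. ]
scene blue ((231.30422973632812, 245.5978546142578), (28.245044708251953, 36.173728942871094), 82.35540771484375) [481.7  66.   47. ]
top amber ((274.68402099609375, 322.1036682128906), (43.662200927734375, 44.2840576171875), 43.47794723510742) [459.8 -31.2  47. ]
top blue ((212.07830810546875, 310.66339111328125), (43.04915237426758, 45.04102325439453), 45.2095947265625) [480.7  65.9  47. ]
amber (array([459.86300315, -31.51248126,  48.15270414]), np.float64(0.6371094435321403))
blue (array([480.70684723,  65.45641744,  48.33328823]), np.float64(0.5455131264613444))
```

View pics/tray.png

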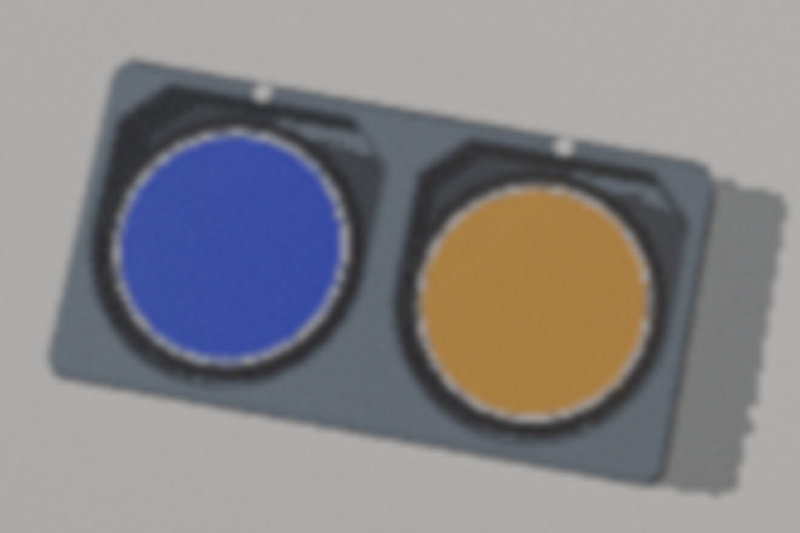

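View pics/light.png

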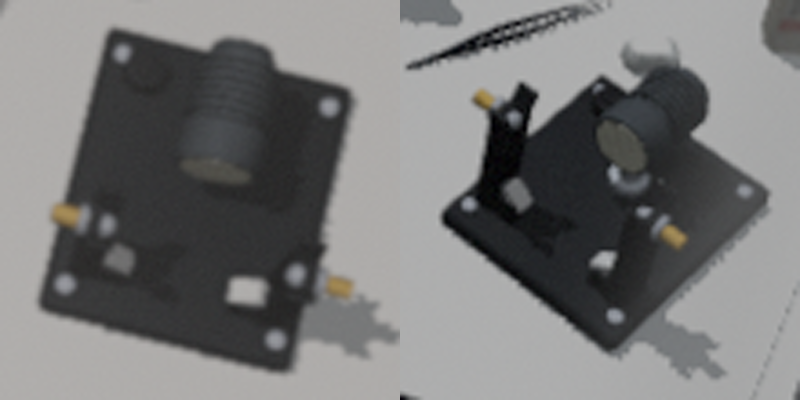

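In the tray crop the white rim dots are at crop pixels (262,93) and (564,147). In the light crop the brass ball housings are at (67,215) and (341,287) in the top view, and at (84,99) and (274,237) in the scene view. The base screws are near the four corners. I'll turn these into poses now.

Run:
```python
from rig import env
from h import *
T=env.camera("top");S=env.camera("scene")
k=165/800; 
d=[onz(T,165+u*k,260+v*110/533,51) for u,v in((262,93),(564,147))]
print("dots",np.round(d,1)); y=(d[0]-d[1]);print("ang",np.degrees(np.arctan2(-y[0],y[1])), np.linalg.norm(y),np.mean(d,0))
q=110/400
scr=np.array([onz(T,360+u*q,165+v*q,13) for u,v in((122,53),(329,106),(65,284),(276,340))])
cor=np.array([onz(T,360+u*q,165+v*q,12) for u,v in((107,28),(352,93),(40,305),(292,370))])
for n,a in(("screw",scr),("corner",cor)):
    x=a[0]+a[1]-a[2]-a[3];yy=a[0]+a[2]-a[1]-a[3]
    print(n,a.mean(0).round(1),np.degrees(np.arctan2(x[1],x[0])),np.degrees(np.arctan2(-yy[0],yy[1])),np.linalg.norm(x)/2,np.linalg.norm(yy)/2)
top=[(67,215),(341,287)];sc=[(84,99),(274,237)]
b=[tri(T,(360+a*q,165+c*q),S,(360+e*q,215+f*q)) for (a,c),(e,f) in zip(top,sc)]
print(b); w=b[0][0]-b[1][0]; print("mid",(b[0][0]+b[1][0])/2,np.degrees(np.arctan2(-w[0],w[1])))
print("joints",env.state()["joint_pos"])
```

```text
dots [[529.   54.5  51. ]
 [508.2 -42.7  51. ]]
ang -12.063638345274976 99.42956471217582 [518.62562052   5.91732216  51.        ]
screw [ 625.3 -265.    13. ] -16.77874561414549 -17.071401721337374 113.49383794020588 98.45088021506189
corner [ 624.3 -265.    12. ] -16.39514365387381 -17.124305401910135 135.04563526834067 117.16156281344418
[(array([ 601.94552128, -196.49086152,   82.15397132]), np.float64(0.2049997432604046)), (array([ 567.17776691, -310.62432228,   81.46126143]), np.float64(0.24154852047890066))]
mid [ 584.5616441  -253.5575919    81.80761637] -16.941977116996597
joints [ 1.05838166e+00  4.91124744e-01  1.55902886e+00 -4.76163227e-06
  1.09168958e+00 -1.05624827e-01]
```

>>> {"method": "carry_out", "body": {"steps": [[-214,-261,0,0,0,-5,1],[-214,-261,0,0,0,-5,1],[-214,-261,0,0,0,-5,1],[-214,-261,0,0,0,-5,1],[-214,-261,0,0,0,-5,1],[-214,-261,0,0,0,-5,1],[-468,-465,50,0,0,-11.2,1],[-468,-465,108,0,0,-11.2,1],[-468,-465,108,0,0,-11.2,1],[-468,-465,108,0,0,-11.2,1],[-468,-465,108,0,0,-11.2,1],[-468,-465,108,0,0,-11.2,1]], "force": 40}}

```text
time: 1.8
tool_pos: [493.9, -40.8, 119.5]
eef_rot: [[-0.977, 0.212, -0.001], [0.212, 0.977, 0.0], [0.001, -0.0, -1.0]]
wrist_force: [0.7, 0.4, 0.6]
gripper_width: 0.2
grasp_force: 0.0
```

```bash
cat >> h.py <<'E'
from scipy.spatial.transform import Rotation as Rn
def delta(s,p,R):
    R0=np.array(s["eef_rot"]); 
    print("t",round(s["time"],2),"pos",np.round(s["tool_pos"],1),"J",np.round(s["joint_pos"],2),"F",np.round(s["wrist_force"],1),"w",round(s["gripper_width"],1))
    print("shift",(R0.T@(np.array(p)-s["tool_pos"])).round(1),"turn",Rn.from_matrix(R0.T@R).as_rotvec(degrees=True).round(1))
tr=np.radians(-12.1); ax=np.array([np.cos(tr),np.sin(tr),0]); ay=np.array([-np.sin(tr),np.cos(tr),0]); up=np.array([0,0,1.])
pm=np.array([460,-31.7,0.])
def pk(x,z): return pm+x*ax+z*up
E
python3 - <<'E'
from rig import env
from h import *
delta(env.state(),pk(33.5,48),np.c_[-ax,ay,-up])
E
```

```text
t 1.8 pos [493.9 -40.8 119.5] J [-0.22  0.46  1.99 -0.    0.69 -1.57] F [0.7 0.4 0.6] w 0.2
shift [ 1.5  1.7 71.5] turn [-0.  -0.  -0.1]
```

>>> {"method": "carry_out", "body": {"steps": [[1.5,1.7,45,0,0,0,1],[1.5,1.7,52,0,0,0,1],[1.5,1.7,57,0,0,0,1],[1.5,1.7,61,0,0,0,1],[1.5,1.7,65,0,0,0,1],[1.5,1.7,68,0,0,0,1],[1.5,1.7,71,0,0,0,1],[1.5,1.7,72,0,0,0,1],[1.5,1.7,72,0,0,0,1]]}}

```text
time: 2.92
tool_pos: [492.5, -36.3, 48.9]
eef_rot: [[-0.978, 0.21, 0.001], [0.21, 0.978, -0.0], [-0.001, 0.0, -1.0]]
wrist_force: [2.4, -0.6, 3.8]
gripper_width: 0.3
grasp_force: 2.1
```

Run:
```python
from rig import env
from h import *
print(env.state()["wrist_force"])
c=env.camera("scene")["color"][190:340,170:350,::-1]
cv2.imwrite("pics/press.png",cv2.resize(c,(720,600),interpolation=cv2.INTER_CUBIC))
```

```text
[ 2.36793032 -0.63002316  3.78220337]
```

View pics/press.png

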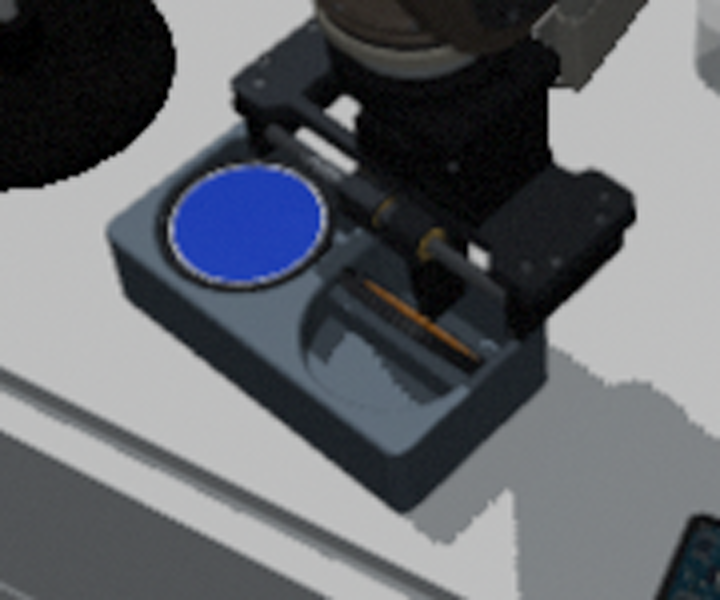

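The amber filter is tipped up in its pocket (edge from about (345,275) to (480,360) in the crop), with the fingertip behind it. Blue is untouched. I'll withdraw upward.

>>> {"method": "carry_out", "body": {"steps": [[0,0,-6,0,0,0,1],[0,0,-14,0,0,0,1],[0,0,-40,0,0,0,1],[0,0,-90,0,0,0,1],[40,0,-140,0,0,0,0.78],[100,0,-150,0,0,0,0.78],[120,0,-150,0,0,0,0.78],[120,0,-150,0,0,0,0.78]]}}

```text
time: 3.98
tool_pos: [373.6, -10.8, 199.4]
eef_rot: [[-0.978, 0.21, 0.001], [0.21, 0.978, -0.0], [-0.001, 0.0, -1.0]]
wrist_force: [0.3, -0.0, -0.7]
gripper_width: 20.9
grasp_force: 0.0
```

Run:
```python
from rig import env
from h import *
S,T=env.camera("scene"),env.camera("top")
a=cv2.resize(S["color"][200:330,180:320,::-1],(400,371),interpolation=cv2.INTER_CUBIC)
b=cv2.resize(T["color"][255:385,170:310,::-1],(400,371),interpolation=cv2.INTER_CUBIC)
cv2.imwrite("pics/lean.png",np.hstack([a,b]))
th=np.radians(48);zt=np.cos(th)*ax-np.sin(th)*up;n=np.sin(th)*ax+np.cos(th)*up
c=pk(16.2,39); top=c-42*zt
for nm,k in(("S",S),("T",T)): print(nm,proj(k,top),proj(k,top+4*n),proj(k,top-4*n), proj(k,c+42*ay),proj(k,c-42*ay))
tip=c-22*zt; tcp=tip-14*zt
print(tcp); delta(env.state(),tcp-70*zt,np.c_[ay,n,zt])
```

```text
S [262.91225316 269.87474775] [263.96072199 267.98029292] [261.86511278 271.76680226] [258.73920986 258.88558723] [291.26756031 282.57782206]
T [272.39859743 328.85061336] [272.64390847 326.79314695] [272.1543878  330.89884208] [251.1445623  307.22393799] [303.68854383 316.73702413]
[452.28655959 -30.04638166  65.75321372]
t 4.08 pos [375.4 -11.2 199. ] J [-0.21  0.18  2.16  0.    0.8  -1.57] F [ 0.   0.8 -0.3] w 20.8
shift [-32.2  -2.3  81.2] turn [-32.8 -32.8  85.6]
```

View pics/lean.png

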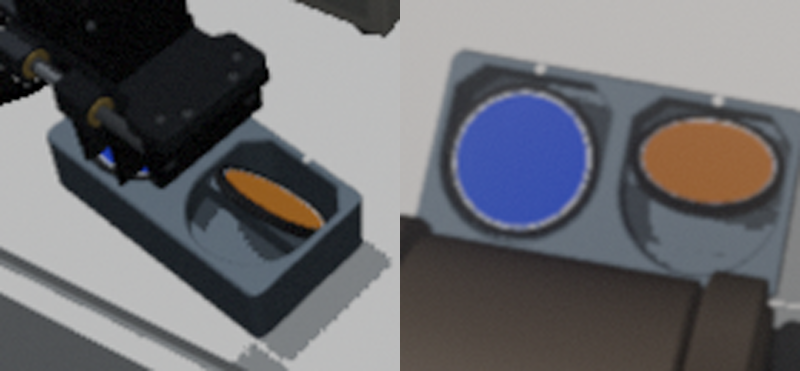

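>>> {"method": "carry_out", "body": {"steps": [[-32,-2,20,-32.8,-32.8,85.6,0.78],[-32,-2,20,-32.8,-32.8,85.6,0.78],[-32,-2,20,-32.8,-32.8,85.6,0.78],[-32,-2,20,-32.8,-32.8,85.6,0.78],[-32,-2,20,-32.8,-32.8,85.6,0.78],[-32,-2,20,-32.8,-32.8,85.6,0.78],[-32,-2,20,-32.8,-32.8,85.6,0.78],[-32,-2,20,-32.8,-32.8,85.6,0.78],[-32,-2,20,-32.8,-32.8,85.6,0.78],[-32,-2,50,-32.8,-32.8,85.6,0.78],[-32,-2,81,-32.8,-32.8,85.6,0.78],[-32,-2,81,-32.8,-32.8,85.6,0.78]]}}

```text
time: 5.58
tool_pos: [407.8, -48.6, 173.9]
eef_rot: [[0.188, 0.757, 0.625], [0.98, -0.188, -0.067], [0.067, 0.625, -0.777]]
wrist_force: [-0.1, 0.2, 0.1]
gripper_width: 20.7
grasp_force: 0.0
```

```bash
cat >> h.py <<'E'
th=np.radians(48);zt=np.cos(th)*ax-np.sin(th)*up;n=np.sin(th)*ax+np.cos(th)*up
c0=pk(16.2,39)
E
python3 - <<'E'
from rig import env
from h import *
delta(env.state(),c0-36*zt,np.c_[ay,n,zt])
S=env.camera("scene")
cv2.imwrite("pics/pre.png",cv2.resize(S["color"][170:330,160:340,::-1],(675,600),interpolation=cv2.INTER_CUBIC))
E
```

```text
t 5.58 pos [407.8 -48.6 173.9] J [-0.39  0.21  2.54  2.54  0.32 -2.68] F [-0.1  0.2  0.1] w 20.7
shift [ 19.4 -37.5 110.7] turn [-3.2 -3.7 -1.5]
```

View pics/pre.png

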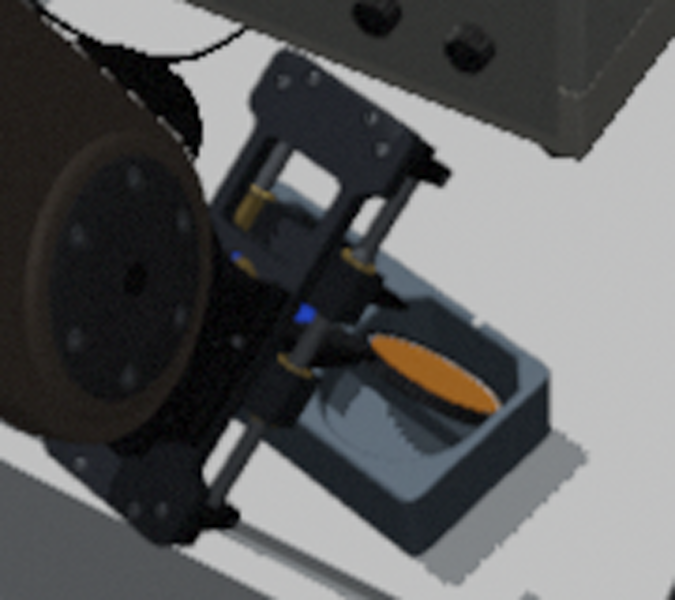

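The wrist went through its near-singular branch, with J4 flipped and J6 at its limit. I'll fit a simple kinematic model to the readings so far and plan the wrist branch from that.

```bash
cat > k.py <<'E'
from h import *
from scipy.optimize import least_squares
def E(a,t): return Rn.from_euler(a,t).as_matrix()
def fk(q,P,full=True):
    a1,d,h,L2,a3,L3,L6=P
    A=E('z',q[0]);B=A@E('y',q[1]);C=A@E('y',q[1]+q[2]);D=C@E('z',q[3])@E('y',q[4])
    w=A@np.array([a1,d,h])+B@np.array([0,0,L2])+C@np.array([a3,0,L3])
    return w+D@np.array([0,0,L6]), D@E('z',q[5]+np.pi/2)
E
python3 - <<'E'
from rig import env
from k import *
s=env.state(); q=np.array(s["joint_pos"])
D=[([1.05838166,.491124744,1.55902886,0,1.09168958,-.105624827],[247.171,573.846,228.12],.5),(q,s["tool_pos"],.5),
([-.22,.46,1.99,0,.69,-1.57],[493.9,-40.8,119.5],4),([-.21,.18,2.16,0,.8,-1.57],[375.4,-11.2,199],4)]
f=lambda P:np.concatenate([(fk(a,P)[0]-b)/w for a,b,w in D]+[(P-[0,65,150,400,0,400,250])/300])
r=least_squares(f,[0,65,150,400,0,400,250]);print(r.x.round(1),r.fun[:12].round(1))
print(q.round(3)); print(np.round(s["eef_rot"],3),fk(q,r.x)[1].round(3))
np.save("P.npy",r.x)
E
```

```text
[ -2.3  66.  188.  592.9  41.  409.1 257.6] [-0.1  0.  -0.   0.   0.  -0.  -0.2 -0.5  0.2 -0.  -0.3  0.2]
[-0.395  0.207  2.541  2.543  0.321 -2.684]
[[ 0.191  0.755  0.627]
 [ 0.979 -0.19  -0.069]
 [ 0.067  0.627 -0.776]] [[ 0.191  0.755  0.627]
 [ 0.979 -0.19  -0.069]
 [ 0.067  0.627 -0.776]]
```

```bash
cat >> k.py <<'E'
P=np.load("P.npy")
lo=np.array([-3.1,-.84,.05,-1.13,.06,-2.69])+.04;hi=np.array([3.1,2.19,2.79,4.28,2.93,2.69])-.04
def ik(p,R,seeds):
    best=[]
    for s in seeds:
        f=lambda q:np.r_[(fk(q,P)[0]-p)/100,(fk(q,P)[1]-R).ravel()]
        r=least_squares(f,np.clip(s,lo+.01,hi-.01),bounds=(lo,hi))
        if r.cost<1e-6 and not any(np.abs(r.x-b).max()<.1 for b in best): best.append(r.x)
    return best
def grasp(r,s,back=0):
    z=np.cos(r)*zt+np.sin(r)*ay; y=s*n; return c0-(36+back)*z, np.c_[np.cross(y,z),y,z]
tl=np.radians(-17.0); xL=np.array([np.cos(tl),np.sin(tl),0]); yL=np.array([-np.sin(tl),np.cos(tl),0]); slot=np.array([584.6,-253.6,0])
def ins(r,s,z0=60):
    z=-np.cos(r)*up+np.sin(r)*yL; y=s*xL; return slot+z0*up-36*z, np.c_[np.cross(y,z),y,z]
SE=[[j1,.5,2,j4,.7,j6] for j1 in(-.4,) for j4 in(0,1.6,3) for j6 in(-2.3,-1,0,1,2.3)]
E
python3 - <<'E'
from k import *
for name,fn in(("grasp",grasp),("ins",lambda r,s:ins(r,s,120))):
  for s in(1,-1):
    for d in(-50,-35,-20,-10,0,10,20,35,50):
        for q in ik(*fn(np.radians(d),s),SE): print(name,s,d,q.round(2))
E
```

```text
grasp 1 50 [-0.82  0.84  2.36  1.5   1.07 -2.49]
grasp -1 -20 [ 0.11  0.67  2.47  3.97  0.8  -0.37]
grasp -1 -10 [-0.04  0.65  2.54  3.55  0.79 -0.16]
grasp -1 0 [-0.21  0.65  2.59  3.14  0.83 -0.  ]
grasp -1 10 [-0.4   0.66  2.6   2.75  0.86  0.12]
grasp -1 20 [-0.56  0.69  2.58  2.38  0.89  0.24]
grasp -1 35 [-0.73  0.75  2.49  1.88  0.94  0.45]
grasp -1 50 [-0.82  0.84  2.36  1.5   1.07  0.65]
ins 1 -50 [-0.16  0.73  1.64 -0.97  1.17  0.72]
ins 1 -35 [-0.25  0.65  1.64 -0.73  1.03  0.5 ]
ins 1 -20 [-0.36  0.6   1.63 -0.44  0.94  0.21]
ins 1 -10 [-0.43  0.58  1.62 -0.22  0.93 -0.01]
ins 1 0 [-0.51  0.58  1.6   0.    0.96 -0.22]
ins 1 10 [-0.59  0.6   1.59  0.2   1.02 -0.4 ]
ins 1 20 [-0.66  0.63  1.57  0.37  1.1  -0.56]
ins 1 35 [-0.76  0.69  1.54  0.57  1.26 -0.74]
ins 1 50 [-0.83  0.78  1.51  0.73  1.44 -0.86]
ins -1 -50 [-0.16  0.73  1.64 -0.97  1.17 -2.42]
ins -1 -35 [-0.25  0.65  1.64 -0.73  1.03 -2.65]
ins -1 20 [-0.66  0.63  1.57  0.37  1.1   2.58]
ins -1 35 [-0.76  0.69  1.54  0.57  1.26  2.41]
ins -1 50 [-0.83  0.78  1.51  0.73  1.44  2.28]
```

```bash
cat >> k.py <<'E'
def plan(s,q0,q1,N,k0=0,k1=None):
    R0=np.array(s["eef_rot"]);p0=np.array(s["tool_pos"])
    for i in range(k0+1,(k1 or N)+1):
        p,R=fk(q0+(q1-q0)*i/N,P)
        print(np.r_[R0.T@(p-p0),Rn.from_matrix(R0.T@R).as_rotvec(degrees=True)].round(1).tolist(),p.round(0))
E
python3 - <<'E'
from rig import env
from k import *
s=env.state();q=np.array(s["joint_pos"])
for b in(0,40,80): 
    sol=ik(*grasp(0,-1,b),[[-.21,.65,2.59,3.14,.83,0]]);print(b,sol)
plan(s,q,sol[0],16,0,8)
E
```

```text
0 [array([-2.13101343e-01,  6.48348224e-01,  2.58842073e+00,  3.13985199e+00,
        8.28214426e-01, -2.47216160e-04])]
40 [array([-2.13307144e-01,  5.47931952e-01,  2.63357362e+00,  3.13955886e+00,
        7.72951115e-01, -1.21281360e-04])]
80 [array([-2.13562479e-01,  4.28610321e-01,  2.66573314e+00,  3.13908043e+00,
        6.85789234e-01,  1.77329013e-04])]
[4.8, -2.4, 3.0, -0.2, 0.5, 11.4] [408. -44. 171.]
[9.1, -4.7, 5.8, -0.3, 0.9, 22.7] [409. -39. 168.]
[13.0, -7.0, 8.5, -0.3, 1.3, 34.0] [410. -35. 165.]
[16.4, -9.4, 11.1, -0.4, 1.6, 45.3] [410. -32. 161.]
[19.4, -11.8, 13.6, -0.4, 1.9, 56.6] [410. -28. 158.]
[22.0, -14.2, 15.9, -0.4, 2.1, 67.8] [410. -26. 155.]
[24.2, -16.7, 18.1, -0.5, 2.2, 79.1] [410. -23. 152.]
[25.9, -19.2, 20.2, -0.6, 2.3, 90.3] [410. -21. 149.]
```

>>> {"method": "carry_out", "body": {"steps": [[5,-2,3,0,0,10.5,0.78],[9,-5,6,0,1,21,0.78],[13,-7,8,0,1,31.5,0.78],[16,-9,11,0,1.5,42,0.78],[19,-12,13,0,2,52.5,0.78],[22,-14,16,0,2,63,0.78],[23,-15,17,0,2,73.5,0.78],[24,-17,18,0,2,84,0.78],[26,-19,20,0,2,90,0.78]]}}

```text
time: 6.75
tool_pos: [410.6, -19.7, 148.9]
eef_rot: [[0.744, -0.167, 0.647], [-0.18, -0.983, -0.047], [0.644, -0.082, -0.761]]
wrist_force: [-0.3, 0.0, -0.0]
gripper_width: 21.0
grasp_force: 0.0
```

Run:
```python
from rig import env
from k import *
s=env.state();q=np.array(s["joint_pos"]);print(q.round(2))
sol=ik(*grasp(0,-1,70),[[-.21,.65,2.59,3.14,.83,0]])[0]
plan(s,q,sol,9); delta(s,*grasp(0,-1,70))
```

```text
[-0.31  0.31  2.59  2.81  0.48 -1.33]
[-1.8, -1.2, 3.8, -0.2, 0.3, 10.0] [412. -18. 145.]
[-4.1, -2.1, 6.5, -0.4, 0.6, 20.1] [412. -17. 141.]
[-6.6, -2.5, 9.1, -0.6, 1.0, 30.0] [412. -17. 138.]
[-9.1, -2.5, 11.5, -0.9, 1.4, 39.9] [412. -16. 134.]
[-11.7, -2.1, 13.8, -1.3, 2.0, 49.8] [411. -16. 131.]
[-14.4, -1.2, 15.9, -1.6, 2.7, 59.6] [410. -17. 128.]
[-17.2, 0.0, 17.8, -2.0, 3.4, 69.4] [409. -18. 124.]
[-20.0, 1.7, 19.5, -2.3, 4.4, 79.1] [408. -19. 121.]
[-23.0, 3.7, 21.0, -2.6, 5.5, 88.7] [406. -20. 118.]
t 6.75 pos [410.6 -19.7 148.9] J [-0.31  0.31  2.59  2.81  0.48 -1.33] F [-0.3  0.  -0. ] w 21.0
shift [-23.    3.7  21. ] turn [-2.6  5.5 88.7]
```

>>> {"method": "carry_out", "body": {"steps": [[-2,-1,4,0,0,10,0.78],[-4,-2,6,0,0,20,0.78],[-7,-2,9,-0.5,1,30,0.78],[-9,-2,11,-1,1.5,40,0.78],[-12,-2,14,-1,2,50,0.78],[-14,-1,16,-1.5,2.5,60,0.78],[-17,0,18,-2,3.5,69.5,0.78],[-20,2,19.5,-2.5,4.5,79,0.78],[-23,3.7,21,-2.6,5.5,88.7,0.78],[-23,3.7,21,-2.6,5.5,88.7,0.78]]}}

```text
time: 8.0
tool_pos: [406.2, -20.0, 117.5]
eef_rot: [[-0.206, -0.728, 0.654], [-0.979, 0.151, -0.14], [0.003, -0.668, -0.744]]
wrist_force: [0.3, 0.3, 1.1]
gripper_width: 21.0
grasp_force: 0.0
```

Run:
```python
from rig import env
from k import *
s=env.state();delta(s,*grasp(0,-1,0))
S=env.camera("scene");T=env.camera("top")
a=cv2.resize(S["color"][200:330,180:320,::-1],(400,371),interpolation=cv2.INTER_CUBIC)
b=cv2.resize(T["color"][255:385,190:330,::-1],(400,371),interpolation=cv2.INTER_CUBIC)
cv2.imwrite("pics/pre2.png",np.hstack([a,b]))
```

```text
t 8.0 pos [406.2 -20.  117.5] J [-0.21  0.47  2.66  3.14  0.71 -0.  ] F [0.3 0.3 1.1] w 21.0
shift [ 0.2 -0.5 70. ] turn [0.1 0.  0.3]
```

View pics/pre2.png

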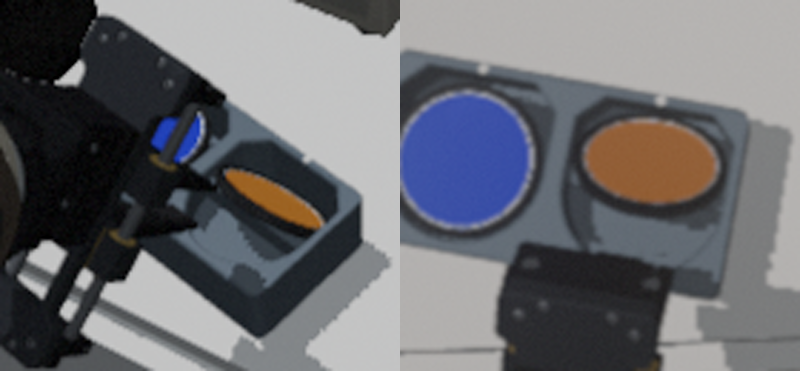

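The open fingers straddle the raised edge. The amber ellipse is at (275,198) in the left crop and (650,162) in the right. I'll advance along the disc plane and close.

>>> {"method": "carry_out", "body": {"steps": [[0,-0.5,25,0,0,0,0.78],[0,-0.5,45,0,0,0,0.78],[0,-0.5,58,0,0,0,0.78],[0,-0.5,65,0,0,0,0.78],[0,-0.5,70,0,0,0,0.78],[0,-0.5,70,0,0,0,0.78],[0,-0.5,70,0,0,0,1],[0,-0.5,70,0,0,0,1],[0,-0.5,70,0,0,0,1],[0,-0.5,70,0,0,0,1],[0,-0.5,70,0,0,0,1]], "force": 45}}

```text
time: 9.48
tool_pos: [451.6, -30.3, 66.6]
eef_rot: [[-0.209, -0.727, 0.654], [-0.978, 0.154, -0.142], [0.002, -0.669, -0.743]]
wrist_force: [-0.8, 0.1, 5.2]
gripper_width: 7.7
grasp_force: 45.0
```

>>> {"method": "carry_out", "body": {"steps": [[0,0,-8,0,0,0,1],[0,0,-22,0,0,0,1],[0,0,-45,0,0,0,1],[0,0,-70,0,0,0,1],[0,0,-85,0,0,0,1],[0,-60,-150,0,0,0,1],[0,-60,-150,0,0,0,1],[0,-60,-150,0,0,0,1]]}}

```text
time: 10.48
tool_pos: [396.3, -18.0, 221.5]
eef_rot: [[-0.209, -0.723, 0.659], [-0.978, 0.153, -0.142], [0.002, -0.674, -0.739]]
wrist_force: [1.1, -0.1, 0.1]
gripper_width: 8.1
grasp_force: 45.0
```

Run:
```python
from rig import env
from k import *
s=env.state();q=np.array(s["joint_pos"]);print(q.round(2),s["tool_pos"],s["gripper_width"])
p,R=ins(0,1,160); sol=ik(p,R,[[-.51,.58,1.6,0,.96,-.22]])[0];print(sol.round(2))
plan(s,q,sol,22,0,11)
```

```text
[-0.21  0.06  2.52  3.15  0.18 -0.01] [396.2702235  -17.97319626 221.46661801] 8.059975883949043
[-0.51  0.54  1.56 -0.    1.04 -0.22]
[-2.0, -32.5, 10.7, 3.5, -0.9, -8.0] [427. -22. 235.]
[-5.8, -64.3, 21.5, 6.8, -1.9, -16.1] [458. -25. 249.]
[-11.0, -94.0, 31.4, 10.1, -3.0, -24.1] [487. -26. 262.]
[-17.6, -121.1, 40.6, 13.2, -4.2, -32.2] [514. -25. 273.]
[-24.9, -145.1, 49.1, 16.1, -5.6, -40.3] [539. -23. 283.]
[-32.5, -165.7, 57.2, 18.8, -7.0, -48.4] [561. -20. 291.]
[-39.9, -182.7, 65.1, 21.3, -8.6, -56.5] [580. -16. 296.]
[-46.6, -196.0, 73.0, 23.5, -10.4, -64.6] [596. -13. 300.]
[-51.9, -205.5, 80.9, 25.3, -12.4, -72.8] [609. -10. 300.]
[-55.1, -211.3, 89.1, 26.7, -14.5, -80.9] [619.  -9. 298.]
[-55.9, -213.8, 97.7, 27.8, -16.9, -88.9] [627. -10. 293.]
```

```bash
cat >> k.py <<'E'
def plan2(s,Q):
    R0=np.array(s["eef_rot"]);p0=np.array(s["tool_pos"]);pp,RR=p0,R0
    for q in Q:
        p,R=fk(q,P);sz=np.linalg.norm(p-pp),np.degrees(Rn.from_matrix(RR.T@R).magnitude());pp,RR=p,R
        print(np.r_[R0.T@(p-p0),Rn.from_matrix(R0.T@R).as_rotvec(degrees=True)].round(1).tolist(),p.round(0),np.round(sz,1),"disc",(p+36*R[:,2]).round(0))
E
python3 - <<'E'
from rig import env
from k import *
s=env.state();q=np.array(s["joint_pos"])
sol=ik(*ins(0,1,160),[[-.51,.58,1.6,0,.96,-.22]])[0]
Q=[]
for i in range(1,25):
    x=q+(sol-q)*i/24; x[0]=np.interp(i,[0,7,15,24],[q[0],-.68,-.68,sol[0]]); Q.append(x)
np.save("Q.npy",Q); plan2(s,Q[:12])
E
```

```text
[21.1, -32.0, 11.8, 3.0, 1.3, -5.1] [423. -45. 234.] [40.1  6.1] disc [448. -51. 209.]
[44.0, -62.7, 23.2, 5.8, 2.7, -10.4] [448. -74. 247.] [40.   6.1] disc [474. -81. 223.]
[68.5, -91.0, 33.1, 8.2, 4.0, -15.7] [ 470. -104.  259.] [38.7  6. ] disc [ 496. -111.  236.]
[94.4, -116.3, 41.6, 10.2, 5.3, -21.2] [ 488. -134.  269.] [37.2  6. ] disc [ 516. -142.  248.]
[121.6, -138.3, 48.7, 11.8, 6.5, -26.7] [ 503. -165.  279.] [35.7  5.9] disc [ 531. -173.  259.]
[150.0, -156.7, 54.6, 13.0, 7.6, -32.3] [ 514. -196.  287.] [34.3  5.8] disc [ 543. -205.  267.]
[179.5, -171.0, 59.2, 13.7, 8.5, -38.0] [ 521. -228.  293.] [33.2  5.8] disc [ 551. -237.  274.]
[171.9, -187.3, 68.3, 15.2, 6.4, -46.1] [ 541. -224.  298.] [20.2  8.5] disc [ 571. -231.  279.]
[163.8, -200.3, 77.1, 16.6, 4.1, -54.2] [ 558. -220.  300.] [17.7  8.4] disc [ 588. -224.  281.]
[155.8, -209.9, 85.9, 17.7, 1.6, -62.2] [ 572. -215.  300.] [15.2  8.4] disc [ 602. -216.  281.]
[148.4, -216.0, 94.4, 18.6, -1.1, -70.1] [ 584. -210.  298.] [12.8  8.4] disc [ 614. -209.  278.]
[142.3, -218.7, 102.8, 19.2, -4.0, -77.9] [ 592. -205.  293.] [10.7  8.3] disc [ 622. -203.  273.]
```

>>> {"method": "carry_out", "body": {"steps": [[21,-32,12,3,1.3,-5,1],[44,-63,23,6,2.7,-10.5,1],[68,-91,33,8,4,-15.5,1],[94,-116,42,10,5.3,-21,1],[122,-138,49,12,6.5,-26.5,1],[150,-157,55,13,7.6,-32,1],[180,-171,59,13.7,8.5,-38,1],[172,-187,68,15,6.4,-46,1],[164,-200,77,16.5,4,-54,1],[156,-210,86,17.7,1.6,-62,1],[148,-216,94,18.5,-1,-70,1],[142,-219,103,19,-4,-78,1]]}}

```text
time: 11.98
tool_pos: [593.3, -204.0, 285.2]
eef_rot: [[0.571, -0.139, 0.809], [-0.336, -0.939, 0.077], [0.749, -0.316, -0.583]]
wrist_force: [0.0, 0.1, 0.1]
gripper_width: 8.0
grasp_force: 45.0
```

Run:
```python
from rig import env
from k import *
s=env.state();q=np.array(s["joint_pos"]);Q=np.load("Q.npy");print(s["time"],q.round(2),Q[11].round(2),s["gripper_width"],s["wrist_force"])
sol=Q[-1];X=[]
for i in range(1,14):
    x=q+(sol-q)*i/13; x[0]=np.interp(i,[0,3,13],[q[0],q[0],sol[0]]);X.append(x)
plan2(s,X)
```

```text
11.975 [-0.68  0.31  2.04  1.57  0.6  -0.11] [-0.68  0.3   2.04  1.57  0.61 -0.11] 7.961789076526969 [0.03065266 0.08564256 0.12516893]
[-1.9, -2.2, 7.4, 2.2, -2.9, -6.7] [ 599. -201.  280.] [8.  7.6] disc [ 627. -196.  258.]
[-5.5, -2.0, 14.1, 4.3, -6.0, -13.3] [ 602. -199.  274.] [7.6 7.6] disc [ 629. -193.  250.]
[-10.7, 0.5, 19.5, 6.3, -9.3, -19.8] [ 603. -199.  266.] [7.9 7.6] disc [ 628. -192.  241.]
[-18.6, -3.9, 26.9, 8.9, -13.0, -26.8] [ 605. -192.  257.] [11.7  8.3] disc [ 628. -183.  231.]
[-27.2, -5.6, 33.0, 11.3, -16.9, -33.7] [ 605. -187.  247.] [10.7  8.2] disc [ 626. -177.  220.]
[-35.9, -4.3, 37.8, 13.5, -21.0, -40.4] [ 604. -185.  238.] [10.   8.2] disc [ 623. -175.  209.]
[-44.2, -0.1, 41.3, 15.6, -25.3, -47.0] [ 601. -186.  228.] [10.   8.1] disc [ 617. -175.  198.]
[-51.5, 7.0, 43.6, 17.5, -29.8, -53.4] [ 598. -190.  219.] [10.4  8.1] disc [ 611. -180.  187.]
[-57.3, 16.8, 44.8, 19.1, -34.5, -59.7] [ 595. -197.  211.] [11.4  8. ] disc [ 605. -188.  178.]
[-60.9, 29.0, 45.1, 20.5, -39.4, -65.9] [ 591. -207.  204.] [12.7  8. ] disc [ 599. -200.  170.]
[-62.0, 43.2, 44.5, 21.6, -44.5, -71.8] [ 588. -220.  199.] [14.3  7.9] disc [ 593. -215.  164.]
[-60.2, 59.1, 43.2, 22.4, -49.9, -77.5] [ 586. -236.  196.] [16.   7.8] disc [ 588. -233.  161.]
[-55.1, 76.0, 41.2, 22.8, -55.5, -83.0] [ 585. -254.  196.] [17.8  7.8] disc [ 585. -254.  160.]
```

>>> {"method": "carry_out", "body": {"steps": [[-4,-2,11,3,-4.5,-10,1],[-10,0,19,6.3,-9.3,-19.5,1],[-18,-4,27,9,-13,-27,1],[-27,-5.5,33,11.3,-17,-34,1],[-36,-4,38,13.5,-21,-40.5,1],[-44,0,41,15.6,-25.3,-47,1],[-51.5,7,43.5,17.5,-29.8,-53.5,1],[-57,17,45,19,-34.5,-59.7,1],[-61,29,45,20.5,-39.4,-66,1],[-62,43,44.5,21.6,-44.5,-72,1],[-60,59,43,22.4,-50,-77.5,1],[-55,76,41,22.8,-55.5,-83,1]]}}

```text
time: 13.48
tool_pos: [583.4, -254.9, 196.2]
eef_rot: [[0.295, 0.955, -0.005], [0.955, -0.295, -0.002], [-0.003, -0.004, -1.0]]
wrist_force: [0.4, -0.1, -0.8]
gripper_width: 7.7
grasp_force: 45.0
```

Run:
```python
from rig import env
from k import *
s=env.state();print(s["joint_pos"],s["gripper_width"])
delta(s,*ins(0,1,150))
S=env.camera("scene");T=env.camera("top")
s=env.state();R=np.array(s["eef_rot"]);c=s["tool_pos"]+36*R[:,2]
for n_,k in(("S",S),("T",T)): print(n_,"disc L,R,bot",proj(k,c+42*R[:,0]).round(1),proj(k,c-42*R[:,0]).round(1),proj(k,c+42*R[:,2]).round(1))
a=cv2.resize(S["color"][170:320,350:490,::-1],(400,429),interpolation=cv2.INTER_CUBIC)
b=cv2.resize(T["color"][150:300,350:490,::-1],(400,429),interpolation=cv2.INTER_CUBIC)
cv2.imwrite("pics/over.png",np.hstack([a,b]))
```

```text
[-0.51412914  0.5404145   1.56296119 -0.00417552  1.04141226 -0.21233253] 7.6537657196736095
t 13.47 pos [ 583.4 -254.9  196.2] J [-0.51  0.54  1.56 -0.    1.04 -0.21] F [ 0.4 -0.1 -0.8] w 7.7
shift [ 1.6  0.9 10.2] turn [-0.2  0.2 -0.2]
S disc L,R,bot [396.5 219.4] [436.1 246.7] [412.  248.4]
T disc L,R,bot [396.8 215. ] [454.9 230.4] [420.7 229.1]
```

View pics/over.png

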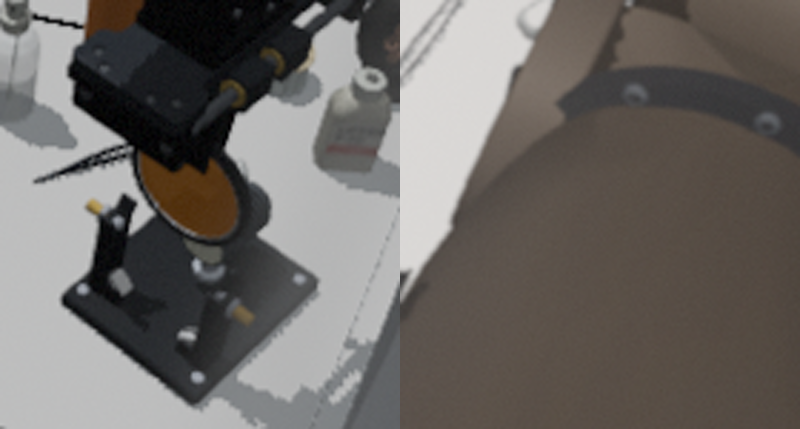

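The scene crop shows the amber disc upright above the slot, with its edge from (137,165) to (250,210) as predicted. The ball housings are at (95,207) and (243,315). The top view is blocked by the arm. I'll lower until just before the grooves and watch the force.

>>> {"method": "carry_out", "body": {"steps": [[1.6,1.7,15,-0.2,0.2,-0.2,1],[1.6,1.7,35,-0.2,0.2,-0.2,1],[1.6,1.7,50,-0.2,0.2,-0.2,1],[1.6,1.7,58,-0.2,0.2,-0.2,1],[1.6,1.7,62,-0.2,0.2,-0.2,1],[1.6,1.7,66,-0.2,0.2,-0.2,1],[1.6,1.7,66,-0.2,0.2,-0.2,1]]}}

```text
time: 14.45
tool_pos: [587.3, -253.8, 133.4]
eef_rot: [[0.295, 0.956, 0.009], [0.956, -0.295, 0.0], [0.003, 0.008, -1.0]]
wrist_force: [-3.2, 4.6, 0.5]
gripper_width: 8.0
grasp_force: 45.0
```

Run:
```python
from rig import env
from k import *
s=env.state();print(s["wrist_torque"],s["grasp_force"])
delta(s,*ins(0,1,60))
S=env.camera("scene")
cv2.imwrite("pics/at.png",cv2.resize(S["color"][200:310,360:460,::-1],(545,600),interpolation=cv2.INTER_CUBIC))
```

```text
[ 0.97099839  0.71216156 -0.00175613] 45.015238523483276
t 14.45 pos [ 587.3 -253.8  133.4] J [-0.51  0.61  1.62  0.01  0.9  -0.22] F [-3.2  4.6  0.5] w 8.0
shift [-0.7 -2.9 37.3] turn [ 0.5 -0.2 -0.1]
```

View pics/at.png

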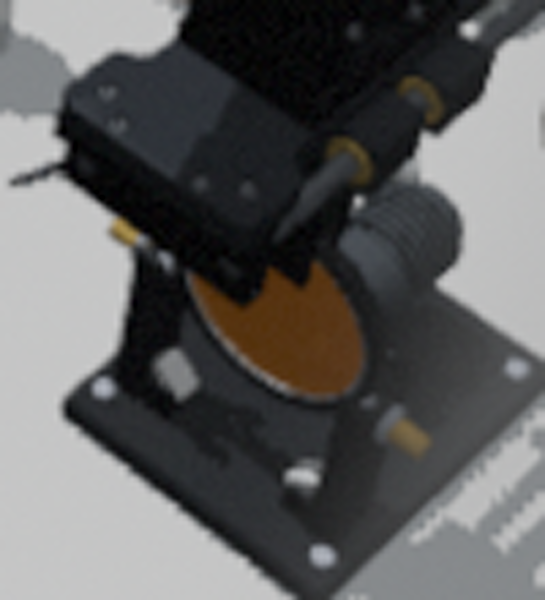

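It's in the mouth: a 4.4 N side load towards -x and 3.5 N towards +y with almost no vertical force, so I overshot +x by a couple of mm. I'll relieve that and see.

>>> {"method": "carry_out", "body": {"steps": [[0.5,-1,0,0.2,0,0,1],[0.8,-2,0,0.5,-0.2,0,1],[0.8,-2,0,0.5,-0.2,0,1],[0.8,-2,0,0.5,-0.2,0,1]]}}

```text
time: 15.0
tool_pos: [586.8, -253.4, 133.9]
eef_rot: [[0.295, 0.956, 0.002], [0.956, -0.294, -0.003], [-0.002, 0.003, -1.0]]
wrist_force: [3.6, 2.5, 5.3]
gripper_width: 7.8
grasp_force: 45.0
```

```bash
cat >> k.py <<'E'
def rep(s):
    F=np.array(s["wrist_force"]);M=np.array(s["wrist_torque"]);print("F xL,yL,z",(F@xL).round(1),(F@yL).round(1),F[2].round(1),"M",(M@xL).round(2),(M@yL).round(2),"w",round(s["gripper_width"],1));delta(s,*ins(0,1,60))
E
python3 -c "
from rig import env
from k import *
rep(env.state())"
```

```text
F xL,yL,z 2.7 3.5 5.3 M 0.53 -0.51 w 7.8
t 15.0 pos [ 586.8 -253.4  133.9] J [-0.51  0.61  1.62 -0.    0.91 -0.21] F [3.6 2.5 5.3] w 7.8
shift [-0.8 -2.1 37.9] turn [ 0.2  0.1 -0.1]
```

>>> {"method": "carry_out", "body": {"steps": [[0.8,0.7,0,0,0,0,1],[1.5,0.7,0,0,0,0,1],[1.5,0.7,0,0,0,0,1]]}}

```text
time: 15.38
tool_pos: [587.3, -252.5, 133.8]
eef_rot: [[0.294, 0.956, 0.001], [0.956, -0.294, -0.003], [-0.002, 0.002, -1.0]]
wrist_force: [1.5, -1.7, 5.6]
gripper_width: 7.7
grasp_force: 45.0
```

```bash
python3 -c "
from rig import env
from k import *
rep(env.state())"
```

```text
F xL,yL,z 1.9 -1.2 5.6 M -0.09 -0.16 w 7.7
t 15.38 pos [ 587.3 -252.5  133.8] J [-0.51  0.61  1.62 -0.    0.91 -0.21] F [ 1.5 -1.7  5.6] w 7.7
shift [-1.8 -2.3 37.8] turn [ 0.1  0.1 -0.1]
```

>>> {"method": "carry_out", "body": {"steps": [[-0.3,0.4,3,0,0,0,1],[-0.3,0.4,6,0,0,0,1],[-0.3,0.4,9,0,0,0,1],[-0.3,0.4,11,0,0,0,1],[-0.3,0.4,11,0,0,0,1]], "force": 60}}

```text
time: 16.0
tool_pos: [587.4, -252.6, 122.0]
eef_rot: [[0.295, 0.956, 0.0], [0.956, -0.295, -0.002], [-0.002, 0.001, -1.0]]
wrist_force: [1.8, -0.2, -0.8]
gripper_width: 7.6
grasp_force: 60.0
```

```bash
python3 -c "
from rig import env
from k import *
rep(env.state())"
```

```text
F xL,yL,z 1.8 0.3 -0.8 M 0.01 -0.35 w 7.6
t 16.0 pos [ 587.4 -252.6  122. ] J [-0.51  0.63  1.63 -0.    0.89 -0.21] F [ 1.8 -0.2 -0.8] w 7.6
shift [-1.7 -2.4 26. ] turn [ 0.   0.1 -0.1]
```

>>> {"method": "carry_out", "body": {"steps": [[0,0.3,4,0,0,0,1],[0,0.3,8,0,0,0,1],[0,0.3,12,0,0,0,1],[0,0.3,16,0,0,0,1],[0,0.3,20,0,0,0,1],[0,0.3,23,0,0,0,1],[0,0.3,23,0,0,0,1]]}}

```text
time: 16.88
tool_pos: [587.4, -252.3, 98.5]
eef_rot: [[0.294, 0.956, -0.001], [0.956, -0.294, -0.001], [-0.001, -0.001, -1.0]]
wrist_force: [-0.2, -1.0, -6.4]
gripper_width: 7.9
grasp_force: 60.0
```

```bash
python3 -c "
from rig import env
from k import *
rep(env.state())"
```

```text
F xL,yL,z 0.1 -1.0 -6.4 M -0.19 0.1 w 7.9
t 16.88 pos [ 587.4 -252.3   98.5] J [-0.51  0.66  1.64 -0.    0.84 -0.21] F [-0.2 -1.  -6.4] w 7.9
shift [-2.1 -2.3  2.5] turn [-0.   0.1 -0.1]
```

Past the balls, which are now pulling the filter down with 6.4 N. I'll press on until it touches the pads.

>>> {"method": "carry_out", "body": {"steps": [[0.2,0,1.5,0,0,0,1],[0.2,0,3,0,0,0,1],[0.2,0,4.5,0,0,0,1],[0.2,0,4.5,0,0,0,1]]}}

```text
time: 17.38
tool_pos: [588.0, -252.6, 97.8]
eef_rot: [[0.294, 0.956, 0.002], [0.956, -0.294, -0.003], [-0.002, 0.003, -1.0]]
wrist_force: [-10.3, 1.3, 22.2]
gripper_width: 7.4
grasp_force: 60.1
```

```bash
python3 -c "
from rig import env
from k import *
rep(env.state())"
```

```text
F xL,yL,z -10.2 -1.7 22.2 M -0.36 1.97 w 7.4
t 17.38 pos [ 588.  -252.6   97.8] J [-0.51  0.66  1.64 -0.    0.84 -0.21] F [-10.3   1.3  22.2] w 7.4
shift [-2.  -2.9  1.8] turn [ 0.2  0.1 -0.1]
```

Bottomed on the pads (22 N). I'll ease off, release and lift.

>>> {"method": "carry_out", "body": {"steps": [[0.2,-0.5,-3.5,0,0,0,1],[0.2,-0.5,-3.5,0,0,0,1],[0.2,-0.5,-3.5,0,0,0,0.75],[0.2,-0.5,-3.5,0,0,0,0.75],[0.2,-0.5,-3.5,0,0,0,0.75],[0.2,-0.5,-10,0,0,0,0.75],[0.2,-0.5,-30,0,0,0,0.75],[0.2,-0.5,-70,0,0,0,0.75],[0,-60,-130,0,0,0,0.75],[0,-120,-160,0,0,0,0.75],[0,-170,-170,0,0,0,0.75],[0,-170,-170,0,0,0,0.75]]}}

```text
time: 18.88
tool_pos: [423.3, -201.1, 266.7]
eef_rot: [[0.295, 0.956, 0.002], [0.956, -0.295, -0.003], [-0.002, 0.003, -1.0]]
wrist_force: [0.7, -0.4, -0.0]
gripper_width: 23.6
grasp_force: 0.0
```

Run:
```python
from rig import env
from k import *
s=env.state();print(s["time"],s["wrist_force"])
S=env.camera("scene")
cv2.imwrite("pics/end.png",cv2.resize(S["color"][190:380,180:480,::-1],(800,507),interpolation=cv2.INTER_CUBIC))
m=S["color"].astype(int);m=(m[...,0]>90)&(m[...,2]<60)&(m[...,0]-m[...,1]>30); m[:, :370]=0;m[:210]=0;m[320:]=0;m[:,455:]=0
e=cv2.fitEllipse(blob(m));print(e)
for z in(60,66): print(z,proj(S,[587.4-1,-252.4,z]))
```

```text
18.875 [ 0.67776312 -0.44824795 -0.0392846 ]Traceback (most recent call last):
  File "<stdin>", line 7, in <module>
cv2.error: OpenCV(4.12.0) /io/opencv/modules/imgproc/src/shapedescr.cpp:361: error: (-201:Incorrect size of input array) There should be at least 5 points to fit the ellipse in function 'fitEllipseNoDirect'
```

View pics/end.png

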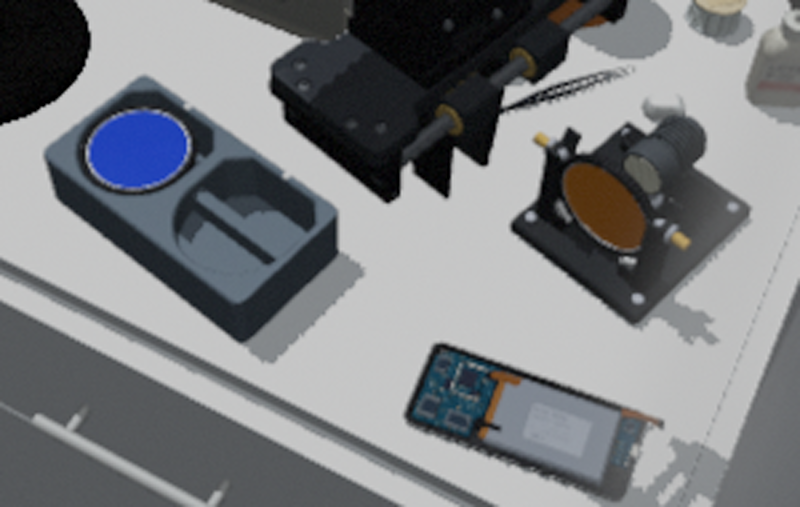

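The filter stands upright in the slot between the two ball housings, with its centre at about (603,207) in the crop, or image pixel (406,267.6). Blue and the phone are unmoved. One height check, then I'll hand in.

Run:
```python
from rig import env
from k import *
S=env.camera("scene")
a=proj(S,[586.5,-252.4,60]);print(a,proj(S,[586.5,-252.4,68]))
if abs(a[1]-267.6)<2.5: print(env.job_done())
```

```text
[406.47216331 266.8266006 ] [407.10943045 264.21882505]
the job is handed in; nothing more can be done
None
```

The amber filter is seated in the inspection light's slot between the two sprung balls and released, and the job is handed in at about 19 s of the 45 s limit. The last picture shows blue still in its pocket and the phone board where it was. I made no final check of the spray bottle.

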